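# Draw out the griddle's drip tray with the hooked rod

## Task

Take the hooked rod from the blue mat, reach it in under the front ledge of the cold griddle, feel for the pull eye of the drip tray, catch it with the hook and gently draw the tray out as far as it goes. Then free the hook and lay it back on the middle of the blue mat. Move the tray with the hook only, never with the hand, do not force or strike anything, and leave the other things on the worktop alone.

Things in the scene. Friction and masses are not known exactly. Their poses are not given: they have to be found in the camera images.
- hook_grip (a point): Loose hooked rod, 160 g: its grip point and about its centre of mass, mid-height of the wooden handle. x along the rod to the hook, z up. Handle 24 mm wide (y), 26 high, from 88 mm behind this point to 27 ahead, underside 13 mm below it; brass collar 18 mm thick to 40 mm ahead. Grip firmly, feel lightly: over about 5 N sideways at the prong can twist the rod in the grip.
- hook_tip (a point): Round top of the hook's prong: 145 mm ahead of and 20 mm above the grip point. The steel rod, 8 mm thick, runs with its axis 8.5 mm below the grip point's height and turns up into this prong, 8 mm thick, which stands 24 mm above the rod. The prong points up on the mat and should stay so in use.
- ledge (a point): Middle of the lower front edge of the ledge of a steel countertop griddle (360 wide, 320 deep, 55 mm thick body, dark plate, two black dials on the ledge), 90 mm above the worktop. x into the griddle, away from the robot; y left along the ledge. Below the ledge it is open, 332 mm wide, between side cheeks that begin 70 mm behind its front face; the drip tray slides there.
- eye_zone (a point): Point fixed to the griddle, 50 mm behind the ledge's front face, 66 mm above the worktop, axes as ledge: middle of the range of the pull eye when joint tray is 0 (it comes forward with the tray). The hidden eye is clamped firmly anywhere within 70 mm left or right (y) of here; it is not measured: find it by feel. A touch gives way little; never press over 25 N on eye or tray.
- tray (a joint): How far (m) the aluminium drip tray is out towards the front: 0 in, 0.070 at its hard stop; starts slightly out. Drags with 2 N, stays where left. 300 mm wide; its front wall, 17 to 67 mm above the worktop, is 65 mm behind the ledge's front face at 0. Hook forces on it must stay below 25 N.
- eye_shape (a point): Same place as eye_zone; tells the eye's shape. Red U of 6 mm round wire lying level, wire axis 66 mm above the worktop, 32 mm wide outside (y), 20 inside, out to 37 mm in front of the tray's front wall. Its hole runs from 7 to 31 mm in front of the wall, open above and below: the prong enters from below. At its root a clamp block 40 wide, 16 high, 7 mm out from the wall.
- mat_center (a point): Middle of the upper face of a blue mat, 320 x 120 x 3 mm, fixed on the worktop, its top 3 mm above it; x along its length. The hooked rod lies along it, grip point about over this point, hook towards +x; there it goes back, grip point within 50 mm of here.
- bowl: Red bowl, 140 mm across, 55 mm high; origin at the centre of its underside. Bystander.
- foil_tray: Open aluminium baking tray, 180 x 120 mm, 50 mm high; origin at the centre of its underside. Bystander.
- jar: Jar with a black cap, 60 mm across, 100 mm high; origin at the centre of its underside. Bystander.
- rolling_pin: Wooden rolling pin, 52 mm thick, 360 mm long along its x with the handles; origin at the middle of its underside. Bystander.
Mind the look-alikes: they are no part of the job. Of the things that look like the part that bears hook_grip, the larger one is meant.

How it is judged:
On the way:
1. the tray is drawn out to its stop (joint tray above 0.062) (value of joint tray above 0.062 m), for 0.2 s.
At the end, for the whole second after the job is handed in: The drip tray is out to its stop (within 8 mm), and the hooked rod lies released and at rest on the blue mat, its grip point within 50 mm of the mat's middle and lower than 24 mm above the worktop, clear of the tray (value of joint tray above 0.062 m and horizontal distance between hook_grip and mat_center below 0.05 m and height (world z) of hook_grip below 0.024 m and contact force between hook and tray below 0.1 N and linear speed of hook below 0.02 m/s); the robot touches nothing.
It fails at once if the hook pressed on the tray or its eye with more than 25 N (contact force between hook and tray above 25 N).
It fails at once if the hook struck the griddle with more than 25 N (contact force between hook and griddle above 25 N).
It fails at once if the hand or arm touched the tray or its eye (contact force between any of the fingers, the arm and tray above 1 N).
It fails at once if a bystander was moved by more than 20 mm (distance of any of bowl, foil_tray, jar, rolling_pin from where it was at the start of the episode above 0.02 m).
It also fails if it takes over 72 s, if anything falls off the work surface, if the arm or the gripper's body presses on something with over 40 N, if the wrist force passes 120 N, or if a joint passes its speed limit or range.

## Robot

A 7-joint arm with a two-finger parallel gripper is mounted at the origin on the work surface. World frame = base frame: x ahead of the robot, y to its left, z up, the work surface at z = 0. Lengths are in m, angles in rad, forces in N, time in s.
With the tool pointing down it reaches from about 0.425 to 0.875 m from the base axis. Payload 4.7 kg.
Tool frame: the origin (TCP) lies midway between the tips of the shut fingers; the grasp point (between the pads) lies 19 mm behind it; z points along the fingers, y is the direction in which the jaws open and shut (so a half turn about z gives the same grasp; the last joint's range is limited). The gripper opens to 87 mm and grips with 3 to 60 N. Pads are 19 mm wide; open, the fingers measure 117 mm over their backs; the gripper's body (75 mm by 190 mm) begins 51 mm behind the grasp point.
Start: joints at [1.116, 0.321, -0.07, 1.45, 0.023, 1.371, -0.057], TCP at [0.294, -0.58, 0.223] pointing down, gripper open.
Joint ranges: [-2.86, 2.86], [-0.3, 2.09], [-1.38, 1.24], [0.06, 2.45], [-1.56, 4.7], [0.09, 2.05], [-2.69, 2.69]. Speed limits (rad/s): [2.57, 2.57, 3.14, 3.14, 3.14, 3.14, 3.14].

## Interface

Orientations are given as a rotation vector (axis times angle).
In Python, from bench import get_state, eyes, job gives the robot as it stands. The module is installed in compiled form; this text tells all that it offers.
- The arm moves only by the shell command python3 -m jog 'ROWS' [FORCE]. ROWS is JSON, a list that holds one entry, the list of rows, each a list of 5 numbers: the opening, from 0 (shut) to 1 (fully open), then the shift along the tool's x, y, z in units of 40 mm (1.0 is 40 mm), then the turn about the tool's z in units of 5 degrees (1.0 is 5 degrees). In form: [[[jaw, dx, dy, dz, turn], ...]]. A call has 1 to 10 rows; each row shifts and turns the commanded pose from where the row before left it, along the tool's axes as they then stand; what a row does not reach is not made up. A row lasts 1/8 s, in which the tool goes at most 62.5 mm and 10.7 degrees, less where a joint would pass 70% of its speed; a pose out of reach is approached as far as the arm can. A call is refused whole if a number of a shift passes 1 or a number of a turn 1, either way. A call with a gripper value outside its range is refused whole. The fingers move at their own pace and stop on an object; FORCE is the grip in N (left out, the last holds). Time passes only in rows, so rows that do not move let the fingers close. It gives the time, the measured TCP pose, the force and the opening at its end, in the units of the state.
- get_state(): the state, without advancing time (a new reading comes with each control period).
- eyes.get_image(name): name is "scene" or "top"; returns (picture, depth): 480x640x3 uint8, red, green, blue; 480x640 float32, m along the optical axis (not along the pixel's ray), 0 where there is no reading.
- eyes.camera_params(name): a dict with "camera_matrix" (3x3 intrinsics, pixels), "k1" (the pictures are not rectified: a ray, as slopes to the right and down, at radius r is drawn at 1 + k1 r^2 times it, then the intrinsics apply), "pose" (4x4, takes a point from camera to world coordinates). Camera axes: x right, y down, z forward; pixel columns grow to the right and rows downward; lengths in m; the calibration is good to about 2 mm. A picture is of the moment at which its call begins. camera_params takes no time and is no camera call.
- job.close_job(): hands the job in, once; it reports no verdict.
The state is a dict: "time": time; "joint_positions": joint angles; "qd": joint speeds; "joint_torque": joint torques, N m; "position": TCP position; "tool_rot": TCP orientation; "ft_force": force on the tool from outside, world axes, zero at the start; "torque": the same for the moment, N m; "grip_width": opening from 0.0 (shut) to 1.0 (fully open).
Only numpy, scipy, OpenCV 4.12 (cv2) and the standard library are available. Lean on these libraries where they do the work, as an engineer would, in place of code of your own. Each camera call takes 0.05 s, during which the arm holds its last target. There are 200 camera calls.

## Working session

There is one attempt and no reset: what is moved stays moved. The work goes in short steps, Python scripts to look and compute and a shell command to move; the robot and the scene stay as the last step left them, time stands still between calls to the robot, and variables do not carry over. Pictures are saved under pics/ and viewed, about 8 in all and at most 12, crops included, and the job is handed in when it is done.

```bash
mkdir -p pics
cat > h.py <<'E'
import numpy as np, cv2
from bench import get_state, eyes, job
def cam(n):
    p=eyes.camera_params(n); return np.array(p["camera_matrix"]),p["k1"],np.array(p["pose"])
def rays(n,uv):
    K,k1,T=cam(n)
    d=cv2.undistortPoints(np.array(uv,float).reshape(-1,1,2),K,np.array([k1,0,0,0.])).reshape(-1,2)
    return T[:3,3],np.c_[d,np.ones(len(d))]@T[:3,:3].T
def onz(n,uv,z):
    o,d=rays(n,uv); return o+d*((z-o[2])/d[:,2])[:,None]
def bydepth(n,uv,dep):
    o,d=rays(n,uv); uv=np.array(uv,int).reshape(-1,2); return o+d*dep[uv[:,1],uv[:,0]][:,None]
E
python3 - <<'E'
from h import *
for n in("scene","top"):
    im,d=eyes.get_image(n); cv2.imwrite(f"pics/{n}0.png",im[:,:,::-1]); np.savez(f"pics/{n}0.npz",im=im,d=d)
    print(n,cam(n)[2].round(3).tolist())
s=get_state(); print(s["time"],s["position"],s["tool_rot"],s["ft_force"],s["grip_width"])
E
```

```text
scene [[0.334, 0.586, -0.738, 1.341], [0.942, -0.228, 0.246, -0.286], [-0.024, -0.778, -0.628, 0.826], [0.0, 0.0, 0.0, 1.0]]
top [[0.03, -0.988, 0.153, 0.267], [-0.999, -0.032, -0.012, 0.042], [0.017, -0.153, -0.988, 1.444], [0.0, 0.0, 0.0, 1.0]]
0.1 [ 0.29341932 -0.57945276  0.22159328] [-3.05406825e+00 -7.29386523e-01  7.65336402e-04] [-0.40219079  0.87580705  0.14642769] 1.0015056782746654
```

View pics/scene0.png

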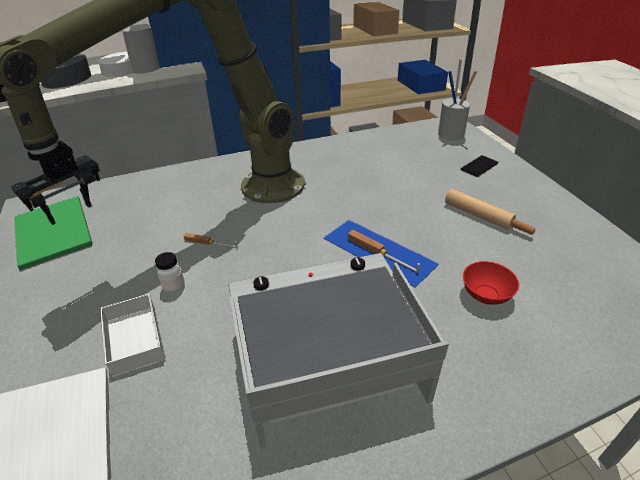

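View pics/top0.png

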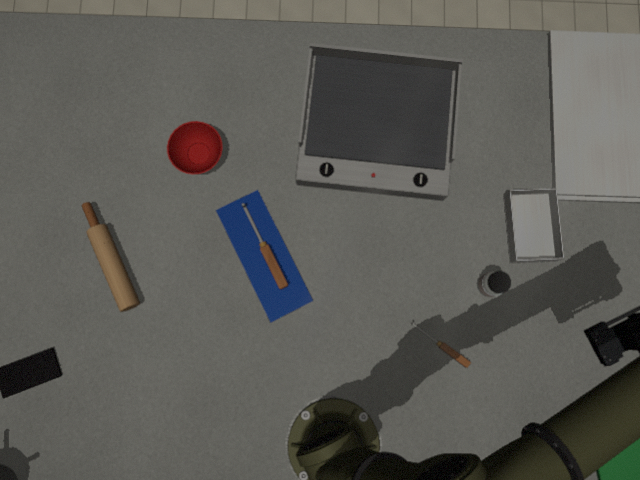

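The top view shows two hooked rods. The one on the blue mat has its handle at about (273,266) and its tip at (244,206), and the smaller one is on bare worktop at about (452,353). The larger rod on the mat fits the description. The griddle's ledge front edge runs from (297,184) to (446,198).

Run:
```python
from h import *
f=np.load("pics/top0.npz"); im,d=f["im"],f["d"]
hsv=cv2.cvtColor(im,cv2.COLOR_RGB2HSV)
m=cv2.inRange(hsv,(105,120,40),(130,255,255)); m[:170]=0;m[340:]=0;m[:,:190]=0;m[:,330:]=0
c=np.concatenate([x.reshape(-1,2) for x in cv2.findContours(m,0,2)[0] if cv2.contourArea(x)>50])
W=onz("top",c,0.003); r=cv2.minAreaRect((W[:,:2]*1000).astype(np.float32)); print("mat",r)
b=cv2.inRange(hsv,(3,90,40),(20,255,255))
for nm,(x0,x1,y0,y1) in dict(big=(235,310,190,310),small=(400,490,310,380)).items():
    q=np.zeros_like(b);q[y0:y1,x0:x1]=b[y0:y1,x0:x1]
    k=max(cv2.findContours(q,0,2)[0],key=cv2.contourArea).reshape(-1,2)
    W=onz("top",k,0.026); print(nm,cv2.minAreaRect((W[:,:2]*1000).astype(np.float32)))
print("tip ~",onz("top",[[244,205]],0.036), "handle depth pts",bydepth("top",[[274,268]],d))
E1=[[297,184],[446,198],[299,178],[372,185]]
print("edge z.09",onz("top",E1,0.09)); print(bydepth("top",[[320,160],[360,180],[400,184],[340,180]],d))
for u in (330,372,410):
    print(u,[(v,bydepth("top",[[u,v]],d)[0].round(3).tolist()) for v in range(176+(u-330)//11,200,2)])
a=cv2.resize(im[185:325,205:325],None,fx=4,fy=4,interpolation=2); bb=cv2.resize(im[160:205,285:460],(800,206),interpolation=2)
o=np.zeros((206+560-160,800,3),np.uint8);o=np.zeros((600,800,3),np.uint8);o[:206]=bb;o[206:,:]=0
o[210:600,:334]=cv2.resize(a,(334,390));o[210:600,400:700]=cv2.resize(im[310:388,400:460+0],(300,390))
cv2.imwrite("pics/c1.png",o[:,:,::-1])
```

```text
mat ((457.9775695800781, 188.3607177734375), (317.6427917480469, 118.02703857421875), 28.59893798828125)
big ((431.0518798828125, 162.5391845703125), (124.56336212158203, 22.183679580688477), 28.739376068115234)
small ((226.42369079589844, -286.71673583984375), (91.80322265625, 17.655229568481445), 54.72383499145508)
tip ~ [[0.57689923 0.23993307 0.036     ]] handle depth pts [[0.42134061 0.15831941 0.03094935]]
edge z.09 [[ 0.62131509  0.10684717  0.09      ]
 [ 0.59878197 -0.2558065   0.09      ]
 [ 0.63646937  0.10256776  0.09      ]
 [ 0.62504528 -0.07530337  0.09      ]]
[[ 0.66616553  0.05256884  0.14637081]
 [ 0.62183377 -0.04235295  0.14386299]
 [ 0.61526485 -0.13600946  0.14451116]
 [ 0.62054966  0.00433801  0.14267267]]
330 [(176, [0.63, 0.028, 0.141]), (178, [0.623, 0.028, 0.147]), (180, [0.618, 0.028, 0.15]), (182, [0.613, 0.028, 0.15]), (184, [0.611, 0.027, 0.14]), (186, [0.609, 0.027, 0.127]), (188, [0.612, 0.027, 0.099]), (190, [0.632, 0.025, 0.001]), (192, [0.628, 0.025, -0.006]), (194, [0.621, 0.025, -0.001]), (196, [0.616, 0.025, -0.001]), (198, [0.61, 0.025, 0.003])]
372 [(179, [0.625, -0.07, 0.144]), (181, [0.621, -0.071, 0.143]), (183, [0.615, -0.07, 0.146]), (185, [0.61, -0.071, 0.145]), (187, [0.605, -0.07, 0.149]), (189, [0.603, -0.071, 0.137]), (191, [0.603, -0.073, 0.117]), (193, [0.604, -0.075, 0.093]), (195, [0.623, -0.084, -0.004]), (197, [0.617, -0.084, 0.001]), (199, [0.612, -0.084, -0.003])]
410 [(183, [0.619, -0.159, 0.144]), (185, [0.614, -0.16, 0.143]), (187, [0.608, -0.159, 0.147]), (189, [0.603, -0.159, 0.148]), (191, [0.599, -0.159, 0.145]), (193, [0.598, -0.162, 0.129]), (195, [0.598, -0.165, 0.111]), (197, [0.597, -0.167, 0.095]), (199, [0.615, -0.182, 0.001])]
```

View pics/c1.png

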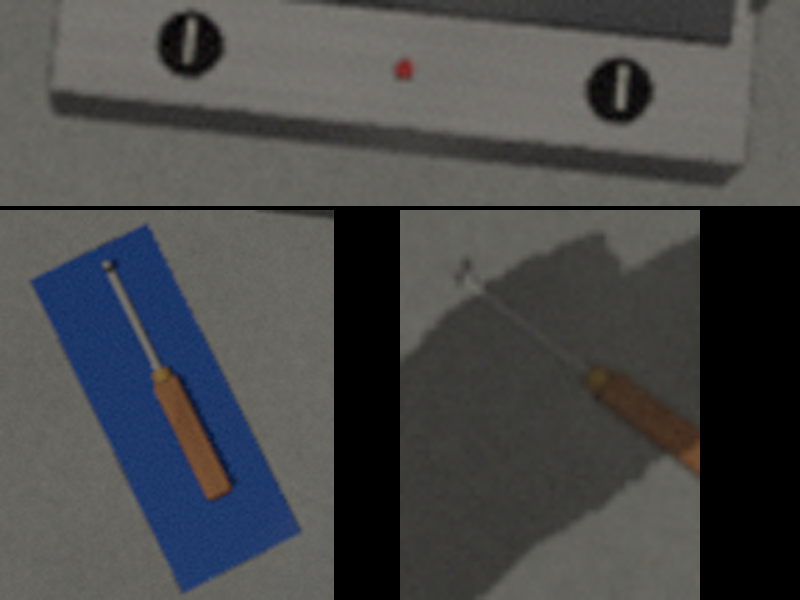

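The crop confirms it: the big rod (brass collar, 115 mm handle) lies on the mat at lower left, and the small look-alike is on the worktop at right. The red ledge lamp is at full-image pixel (373,175).

```bash
cat >> h.py <<'E'
def rel(x,y,z,yawdeg):
    "remaining move to a TCP pose, in jog units (tool axes now): dx,dy,dz,turn"
    from scipy.spatial.transform import Rotation as R
    s=get_state(); A=R.from_rotvec(s["tool_rot"]).as_matrix()
    yaw=np.degrees(np.arctan2(A[1,0],A[0,0]))
    d=A.T@(np.array([x,y,z])-s["position"])
    print("t",round(s["time"],2),"pos",np.round(s["position"],4),"yaw",yaw.round(2),"tilt",np.degrees(np.arccos(-A[2,2])).round(2),"F",np.round(s["ft_force"],2),"w",round(s["grip_width"],3)," -> units",(d/.04).round(3),"turn",round((yaw-yawdeg)/5,2))
E
python3 - <<'E'
from h import *
f=np.load("pics/top0.npz");d=f["d"]
L,Rr,led=[296.4,180.3],[448,195.6],[373.2,175.1]
print(onz("top",[L,Rr,led],0.147)); print(onz("top",[[297.5,184.7],[443.6,200.4]],0.09))
# front face points by depth, fit line
P=[]
for u in range(302,440):
    for v in range(178,204):
        p=bydepth("top",[[u,v]],d)[0]
        if .092<p[2]<.135: P.append(p)
P=np.array(P); k=np.polyfit(P[:,1],P[:,0],1); print(len(P),k,np.degrees(np.arctan(k[0])),np.std(P[:,0]-np.polyval(k,P[:,1])))
rel(.5,-.3,.222,26.9); rel(.464,.18,.12,28.7)
E
```

```text
[[ 0.61517855  0.10585137  0.147     ]
 [ 0.59068272 -0.24795319  0.147     ]
 [ 0.63382252 -0.07273987  0.147     ]]
[[ 0.61961099  0.10556922  0.09      ]
 [ 0.59261039 -0.24994667  0.09      ]]Traceback (most recent call last):
  File "<stdin>", line 9, in <module>
  File "h.py", line 12, in bydepth
    o,d=rays(n,uv); uv=np.array(uv,int).reshape(-1,2); return o+d*dep[uv[:,1],uv[:,0]][:,None]
        ~~~~^^^^^^
  File "h.py", line 6, in rays
    K,k1,T=cam(n)
           ~~~^^^
  File "h.py", line 4, in cam
    p=eyes.camera_params(n); return np.array(p["camera_matrix"]),p["k1"],np.array(p["pose"])
ValueError: time passes only in moves, steps and waits
```

Run:
```python
from h import *
rel(.5,-.3,.222,26.9); rel(.464,.18,.12,28.7)
```

```text
t 0.1 pos [ 0.2934 -0.5795  0.2216] yaw 26.86 tilt 0.1 F [-0.4   0.88  0.15] w 1.002  -> units [ 7.764e+00 -3.899e+00 -4.000e-03] turn -0.01
t 0.1 pos [ 0.2934 -0.5795  0.2216] yaw 26.86 tilt 0.1 F [-0.4   0.88  0.15] w 1.002  -> units [ 12.384 -15.006   2.564] turn -0.37
```

```bash
python3 -m jog '[[[1,0.8,-0.4,0,0],[1,0.8,-0.4,0,0],[1,0.8,-0.4,0,0],[1,0.8,-0.4,0,0],[1,0.8,-0.4,0,0],[1,0.8,-0.4,0,0],[1,0.8,-0.4,0,0],[1,0.8,-0.4,0,0],[1,0.8,-0.4,0,0],[1,0.5,-0.4,0,0]]]'; python3 -c "from h import *; rel(.464,.18,.12,28.7)"
```

```text
time: 1.35
position: [0.4971, -0.296, 0.222]
tool_rot: [-3.054, -0.732, 0.0]
ft_force: [-0.4, 0.1, -0.2]
grip_width: 0.997
t 1.35 pos [ 0.4971 -0.296   0.222 ] yaw 26.97 tilt 0.06 F [-0.36  0.13 -0.17] w 0.997  -> units [  4.66  -10.979   2.562] turn -0.35
```

```bash
python3 -m jog '[[[1,0.4,-0.95,0,0],[1,0.4,-0.95,0,0],[1,0.4,-0.95,0,0],[1,0.4,-0.95,0,0],[1,0.4,-0.95,0,0],[1,0.4,-0.95,0,0],[1,0.4,-0.95,0.2,0],[1,0.4,-0.95,0.5,0],[1,0.4,-0.95,0.7,-0.15],[1,0.4,-0.95,0.7,-0.2]]]'; python3 -m jog '[[[1,0.4,-0.95,0.2,0],[1,0.2,-0.5,0.2,0],[1,0,0,0,0]]]'
python3 - <<'E'
from h import *
rel(.464,.18,.06,28.7)
im,d=eyes.get_image("top"); cv2.imwrite("pics/t2.png",cv2.resize(im[150:350,180:360],None,fx=3,fy=3)[:,:,::-1])
E
```

```text
time: 2.6
position: [0.4663, 0.1143, 0.1377]
tool_rot: [3.044, 0.776, 0.001]
ft_force: [0.4, -0.4, -1.6]
grip_width: 0.998
time: 2.98
position: [0.4587, 0.1771, 0.1218]
tool_rot: [-3.042, -0.782, 0.003]
ft_force: [-0.0, -0.1, 0.0]
grip_width: 0.995
t 2.98 pos [0.4587 0.1771 0.1218] yaw 28.83 tilt 0.12 F [-0.01 -0.08  0.01] w 0.995  -> units [0.154 0.003 1.544] turn 0.03
```

View pics/t2.png

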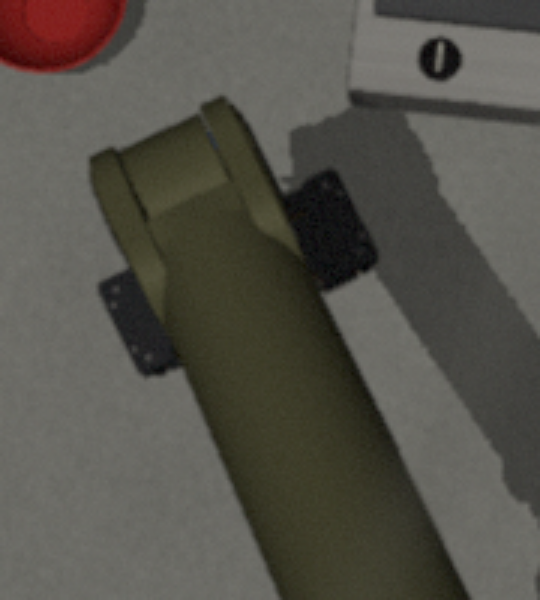

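The arm hides the rod in this view, but the gripper is square across the mat. I'll descend and grip.

```bash
python3 -m jog '[[[1,0.15,0,0.5,0],[1,0,0,0.8,0],[1,0,0,0.8,0],[1,0,0,0.4,0],[1,0,0,0.3,0],[1,0,0,0.05,0],[1,0,0,0,0]]]'; python3 -c "from h import *; rel(.464,.18,.007,28.7)"
```

```text
time: 3.9
position: [0.4659, 0.1787, 0.0092]
tool_rot: [3.044, 0.776, 0.002]
ft_force: [0.5, -0.1, 0.4]
grip_width: 0.998
t 3.9 pos [0.4659 0.1787 0.0092] yaw 28.61 tilt 0.07 F [ 0.51 -0.15  0.42] w 0.998  -> units [-0.025 -0.051  0.055] turn -0.02
```

```bash
python3 -m jog '[[[1,0,0,0.05,0],[0,0,0,0,0],[0,0,0,0,0],[0,0,0,0,0],[0,0,0,0,0],[0,0,0,0,0],[0,0,0,0,0],[0,0,0,0,0]]]' 50; python3 -c "from h import *; rel(.464,.18,.007,28.7)"
```

```text
time: 4.9
position: [0.4651, 0.1788, 0.0065]
tool_rot: [-3.044, -0.776, 0.0]
ft_force: [-1.7, 1.4, 0.2]
grip_width: 0.289
t 4.9 pos [0.4651 0.1788 0.0065] yaw 28.61 tilt 0.02 F [-1.67  1.45  0.25] w 0.289  -> units [-0.01  -0.039 -0.012] turn -0.02
```

```bash
python3 -m jog '[[[0,0,0,-0.3,0],[0,0,0,-0.6,0],[0,0,0,-0.6,0],[0,0,0,-0.3,0],[0,0,0,0,0]]]'
python3 - <<'E'
from h import *
rel(.441,.045,.0445,-4.1)
im,d=eyes.get_image("scene"); np.savez("pics/s3.npz",im=im,d=d); cv2.imwrite("pics/s3.png",cv2.resize(im[170:320,280:480],None,fx=4,fy=4)[:,:,::-1])
E
```

```text
time: 5.52
position: [0.4658, 0.1785, 0.0793]
tool_rot: [3.044, 0.776, 0.003]
ft_force: [-0.5, 0.5, -1.8]
grip_width: 0.271
t 5.53 pos [0.4658 0.1785 0.0793] yaw 28.6 tilt 0.11 F [-0.46  0.46 -1.78] w 0.271  -> units [-2.144  2.633  0.87 ] turn 6.54
```

View pics/s3.png

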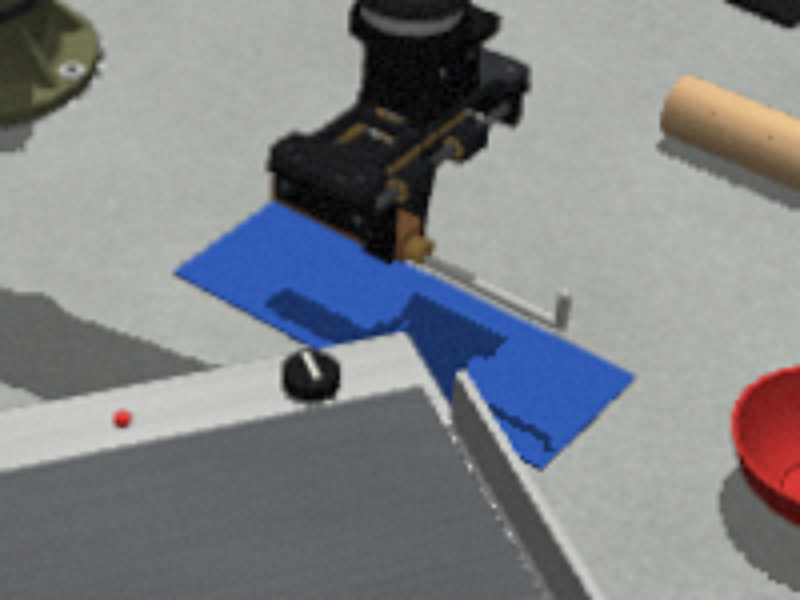

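The rod is held level with its prong up. The prong top is at crop (563,292), which is full-image pixel (420.8,243).

Run:
```python
from h import *
from scipy.spatial.transform import Rotation as R
s=get_state();A=R.from_rotvec(s["tool_rot"]).as_matrix()
for z in (.105,.109,.113):
    p=onz("scene",[[420.8,243.2]],z)[0]; print(z,p,(A.T@(p-s["position"]))*1000)
# collar front bottom ~ crop(425,262)
```

```text
0.105 [0.5848814  0.23774476 0.105     ] [133.57916539   5.08679866 -26.53937565]
0.109 [0.58907663 0.23483869 0.109     ] [135.87152464   9.64834214 -30.53719851]
0.113 [0.59327186 0.23193263 0.113     ] [138.16388388  14.20988562 -34.53502136]
```

Run:
```python
from h import *
from scipy.spatial.transform import Rotation as R
s=get_state();A=R.from_rotvec(s["tool_rot"]).as_matrix()
d=np.load("pics/s3.npz")["d"]
uv=[[420,244],[421,244],[420,246],[421,246],[420,248],[421,248],[421,250],[414,248],[410,246],[406,244],[402,242],[398,240],[392,237],[385,232],[383,230]]
P=bydepth("scene",uv,d)
for a,p in zip(uv,P): print(a,p.round(3),((p-s["position"])@A*1000).round(1))
```

```text
[420, 244] [0.586 0.235 0.105] [133.5   8.6 -26.1]
[421, 244] [0.586 0.238 0.103] [134.5   5.1 -24.4]
[420, 246] [0.587 0.235 0.098] [134.3   8.5 -19.9]
[421, 246] [0.587 0.238 0.097] [135.4   5.3 -18.5]
[420, 248] [0.587 0.236 0.091] [134.5   7.5 -12.8]
[421, 248] [0.587 0.239 0.09 ] [135.9   4.6 -11.8]
[421, 250] [0.587 0.24  0.084] [136.5   4.1  -5.1]
[414, 248] [0.569 0.23  0.079] [115.8   3.9  -0.6]
[410, 246] [0.561 0.222 0.082] [105.2   7.1  -3.7]
[406, 244] [0.549 0.217 0.082] [92.5  6.4 -3.4]
[402, 242] [0.539 0.21  0.083] [80.5  7.4 -4.4]
[398, 240] [0.527 0.205 0.082] [67.1  6.  -3.4]
[392, 237] [0.512 0.195 0.084] [48.9  7.5 -5.2]
[385, 232] [0.49  0.185 0.088] [25.1  6.5 -9.5]
[383, 230] [0.483 0.182 0.09 ] [ 17.6   5.5 -12. ]
```

```bash
python3 -m jog '[[[0,-0.3,0.45,0,0.9],[0,-0.25,0.45,0,0.9],[0,-0.2,0.45,0,0.95],[0,-0.2,0.45,0,0.95],[0,-0.2,0.45,0,0.95],[0,-0.15,0.45,0,0.95],[0,-0.1,0.45,0,0.94],[0,0,0,0,0]]]'; python3 -c "from h import *; rel(.439,.045,.0445,-4.1)"
```

```text
time: 6.58
position: [0.4438, 0.04, 0.0785]
tool_rot: [3.139, -0.118, -0.0]
ft_force: [-0.4, 0.1, -1.7]
grip_width: 0.273
t 6.58 pos [0.4438 0.04   0.0785] yaw -4.31 tilt 0.04 F [-0.4   0.13 -1.75] w 0.273  -> units [-0.13  -0.116  0.85 ] turn -0.04
```

```bash
cat > chk.py <<'E'
import sys; from h import *
from scipy.spatial.transform import Rotation as R
s=get_state(); A=R.from_rotvec(s["tool_rot"]).as_matrix(); F=s["ft_force"]
y=np.arctan2(A[1,0],A[0,0]); i=np.array([np.cos(-.0715),np.sin(-.0715)]); l=np.array([-i[1],i[0]])
tip=s["position"][:2]+.133*A[:2,0]-[.604,-.072]
print("t%.2f tip depth %.1f left %.1f z %.1f | F in %.2f left %.2f up %.2f Mz %.3f"%(s["time"],tip@i*1e3,tip@l*1e3,s["position"][2]*1e3+28.5,F[:2]@i,F[:2]@l,F[2]+1.7,s["torque"][2]))
b=float(sys.argv[1]) if len(sys.argv)>1 else 2.5
sys.exit(int(np.hypot(F[0],F[1])>b or abs(F[2]+1.7)>b))
E
python3 -m jog '[[[0,0,-0.1,0.4,0],[0,0,0,0.4,0],[0,0,0,0.05,0],[0,0,0,0,0]]]' >/dev/null; python3 chk.py && python3 -m jog '[[[0,0.3,0,0,0],[0,0.3,0,0,0],[0,0.3,0,0,0],[0,0,0,0,0]]]' >/dev/null; python3 chk.py && python3 -m jog '[[[0,0.25,0,0,0],[0,0.25,0,0,0],[0,0,0,0,0]]]'  >/dev/null; python3 chk.py && python3 -m jog '[[[0,0.2,0,0,0],[0,0.2,0,0,0],[0,0,0,0,0]]]' >/dev/null; python3 chk.py
```

```text
t7.08 tip depth -35.0 left 106.5 z 72.5 | F in 0.27 left 0.41 up -0.13 Mz 0.020
t7.58 tip depth 2.7 left 106.0 z 73.2 | F in -1.07 left 0.69 up -1.32 Mz 0.026
t7.95 tip depth 22.3 left 106.1 z 73.1 | F in 0.13 left -0.39 up 0.44 Mz -0.001
t8.32 tip depth 38.1 left 106.0 z 73.1 | F in 0.57 left -1.00 up -0.80 Mz 0.011
```

Nothing has been touched so far. The z-moment is a quiet detector for side contact, so I'll sweep right, stopping on Mz.

```bash
sed -i 's/^sys.exit.*/sys.exit(int(abs(s["torque"][2])>.12 or np.hypot(F[0],F[1])>4))/' chk.py
S(){ python3 chk.py; }
python3 -m jog '[[[0,0,0.1,0,0],[0,0,0.1,0,0],[0,0,0.05,0,0]]]' >/dev/null; S && python3 -m jog '[[[0,0,0.08,0,0],[0,0,0.08,0,0]]]' >/dev/null && S && python3 -m jog '[[[0,0,0.08,0,0],[0,0,0.08,0,0]]]' >/dev/null && S && python3 -m jog '[[[0,0,0.08,0,0],[0,0,0.08,0,0]]]' >/dev/null && S && python3 -m jog '[[[0,0,0.08,0,0],[0,0,0.08,0,0]]]' >/dev/null && S && python3 -m jog '[[[0,0,0.08,0,0],[0,0,0.08,0,0]]]' >/dev/null && S && python3 -m jog '[[[0,0,0.08,0,0],[0,0,0.08,0,0]]]' >/dev/null && S && python3 -m jog '[[[0,0,0.08,0,0],[0,0,0.08,0,0]]]' >/dev/null && S
```

```text
t8.70 tip depth 37.2 left 95.3 z 73.0 | F in 0.32 left 0.31 up -0.94 Mz -0.017
t8.95 tip depth 37.3 left 89.4 z 73.1 | F in 0.35 left -0.29 up -0.12 Mz -0.013
t9.20 tip depth 37.4 left 83.0 z 73.0 | F in -0.28 left 0.06 up 0.16 Mz -0.001
t9.45 tip depth 37.4 left 76.6 z 73.0 | F in -0.09 left 0.52 up -0.03 Mz -0.033
t9.70 tip depth 37.4 left 70.2 z 73.0 | F in 0.15 left -0.82 up 0.60 Mz 0.052
t9.95 tip depth 37.4 left 63.8 z 73.0 | F in -0.55 left -1.09 up -0.06 Mz 0.002
t10.20 tip depth 37.4 left 57.4 z 73.0 | F in -0.01 left -0.08 up 0.42 Mz 0.012
t10.45 tip depth 37.4 left 51.0 z 73.1 | F in 0.30 left -0.48 up -0.24 Mz -0.024
```

```bash
S(){ python3 chk.py; }
python3 -m jog '[[[0,0,0.08,0,0],[0,0,0.08,0,0]]]' >/dev/null; S && python3 -m jog '[[[0,0,0.08,0,0],[0,0,0.08,0,0]]]' >/dev/null && S && python3 -m jog '[[[0,0,0.08,0,0],[0,0,0.08,0,0]]]' >/dev/null && S && python3 -m jog '[[[0,0,0.08,0,0],[0,0,0.08,0,0]]]' >/dev/null && S && python3 -m jog '[[[0,0,0.08,0,0],[0,0,0.08,0,0]]]' >/dev/null && S && python3 -m jog '[[[0,0,0.08,0,0],[0,0,0.08,0,0]]]' >/dev/null && S && python3 -m jog '[[[0,0,0.08,0,0],[0,0,0.08,0,0]]]' >/dev/null && S && python3 -m jog '[[[0,0,0.08,0,0],[0,0,0.08,0,0]]]' >/dev/null && S && python3 -m jog '[[[0,0,0.08,0,0],[0,0,0.08,0,0]]]' >/dev/null && S && python3 -m jog '[[[0,0,0.08,0,0],[0,0,0.08,0,0]]]' >/dev/null && S && python3 -m jog '[[[0,0,0.08,0,0],[0,0,0.08,0,0]]]' >/dev/null && S
```

```text
t10.70 tip depth 37.4 left 44.6 z 73.0 | F in 0.30 left 0.10 up 0.06 Mz -0.030
t10.95 tip depth 37.4 left 38.2 z 73.0 | F in 0.29 left -0.59 up -0.16 Mz 0.008
t11.20 tip depth 37.4 left 31.8 z 73.0 | F in 0.04 left -0.09 up -0.84 Mz -0.025
t11.45 tip depth 37.4 left 25.4 z 73.0 | F in -0.74 left 0.35 up 0.16 Mz -0.013
t11.70 tip depth 37.4 left 19.0 z 73.0 | F in 0.54 left 0.02 up -1.06 Mz -0.004
t11.95 tip depth 37.4 left 12.6 z 73.0 | F in 0.17 left -0.26 up 0.03 Mz 0.027
t12.20 tip depth 37.4 left 6.2 z 73.0 | F in -0.07 left -0.02 up 0.68 Mz 0.014
t12.45 tip depth 37.4 left -0.2 z 73.1 | F in -0.50 left 0.85 up -0.33 Mz -0.040
t12.70 tip depth 37.4 left -6.6 z 73.0 | F in 0.13 left -0.32 up 0.22 Mz 0.015
t12.95 tip depth 37.4 left -13.0 z 73.0 | F in 0.10 left 0.76 up -0.81 Mz -0.008
t13.20 tip depth 37.4 left -17.0 z 73.0 | F in -0.02 left 5.86 up 0.65 Mz 0.830
```

Contact with the eye's left side at about -15 mm. I'll back off and touch again finely.

```bash
S(){ python3 chk.py; }
python3 -m jog '[[[0,0,-0.1,0,0],[0,0,-0.08,0,0],[0,0,0,0,0]]]' >/dev/null; S && python3 -m jog '[[[0,0,0.04,0,0]]]' >/dev/null && S && python3 -m jog '[[[0,0,0.03,0,0]]]' >/dev/null && S && python3 -m jog '[[[0,0,0.03,0,0]]]' >/dev/null && S && python3 -m jog '[[[0,0,0.03,0,0]]]' >/dev/null && S && python3 -m jog '[[[0,0,0.03,0,0]]]' >/dev/null && S && python3 -m jog '[[[0,0,0.03,0,0]]]' >/dev/null && S
```

```text
t13.57 tip depth 37.4 left -12.4 z 73.1 | F in -0.01 left 0.25 up -0.37 Mz -0.075
t13.70 tip depth 37.4 left -14.1 z 73.1 | F in 0.08 left 0.73 up -0.33 Mz 0.023
t13.82 tip depth 37.4 left -15.1 z 73.1 | F in 0.79 left 0.31 up 0.35 Mz 0.135
```

```bash
S(){ python3 chk.py; }
python3 -m jog '[[[0,0,-0.1,0,0],[0,0,0,0.3,0],[0,0,0,0.25,0],[0,0,0,0,0]]]' >/dev/null; S && python3 -m jog '[[[0,0,0.2,0,0],[0,0,0.2,0,0],[0,0,0.19,0,0],[0,0,0,0,0]]]' >/dev/null && S && python3 -m jog '[[[0,0,0,-0.1,0],[0,0,0,-0.1,0]]]' >/dev/null && S && python3 -m jog '[[[0,0,0,-0.04,0],[0,0,0,-0.04,0]]]' >/dev/null && S && python3 -m jog '[[[0,0,0,-0.04,0],[0,0,0,-0.04,0]]]' >/dev/null && S
```

```text
t14.32 tip depth 36.1 left -10.7 z 49.5 | F in -0.16 left -0.44 up 0.42 Mz 0.022
t14.82 tip depth 37.5 left -35.9 z 51.2 | F in 0.47 left 0.59 up -0.19 Mz 0.053
t15.07 tip depth 37.5 left -33.9 z 59.4 | F in 0.51 left 0.02 up 0.37 Mz -0.049
t15.32 tip depth 37.4 left -34.2 z 62.4 | F in -0.37 left -0.19 up 0.01 Mz -0.024
t15.57 tip depth 37.3 left -34.4 z 65.5 | F in 0.20 left -0.55 up -0.18 Mz 0.018
```

```bash
S(){ python3 chk.py; }
python3 -m jog '[[[0,0,0,-0.04,0],[0,0,0,-0.04,0],[0,0,0,0,0]]]' >/dev/null; S && python3 -m jog '[[[0,0,0,-0.04,0],[0,0,0,-0.04,0],[0,0,0,0,0]]]' >/dev/null && S && python3 -m jog '[[[0,0,0,-0.05,0],[0,0,0,-0.05,0],[0,0,0,0,0]]]' >/dev/null && S; python3 -c "from h import *; print(get_state()['torque'])"
```

```text
t15.95 tip depth 37.6 left -34.4 z 68.8 | F in -0.19 left 0.76 up -0.08 Mz 0.026
t16.32 tip depth 37.5 left -34.4 z 72.0 | F in 0.26 left -0.28 up -0.33 Mz -0.010
t16.70 tip depth 37.6 left -34.4 z 76.1 | F in -0.14 left 0.45 up -0.10 Mz -0.014
[ 0.03318462  0.02308179 -0.01424329]
```

Nothing blocked it on the way up, so the prong should be in the hole. Now a gentle pull, looking for about 2 N of drag.

```bash
S(){ python3 chk.py 9; }
P(){ :; }
python3 -m jog '[[[0,-0.06,0,0,0],[0,-0.06,0,0,0]]]' >/dev/null; S && python3 -m jog '[[[0,-0.06,0,0,0],[0,-0.06,0,0,0]]]' >/dev/null && S && python3 -m jog '[[[0,-0.06,0,0,0],[0,-0.06,0,0,0]]]' >/dev/null && S && python3 -m jog '[[[0,-0.06,0,0,0],[0,-0.06,0,0,0]]]' >/dev/null && S && python3 -m jog '[[[0,-0.06,0,0,0],[0,-0.06,0,0,0]]]' >/dev/null && S
```

```text
t16.95 tip depth 33.2 left -34.4 z 76.1 | F in 2.17 left 1.51 up -1.50 Mz -0.005
t17.20 tip depth 27.9 left -34.3 z 76.0 | F in 2.85 left 0.65 up -0.64 Mz 0.036
t17.45 tip depth 23.0 left -34.3 z 75.9 | F in 2.78 left 0.03 up 0.31 Mz 0.009
t17.70 tip depth 18.1 left -34.4 z 75.9 | F in 1.43 left 0.62 up 0.12 Mz -0.010
t17.95 tip depth 13.3 left -34.3 z 75.9 | F in 2.75 left -0.13 up 0.82 Mz 0.018
```

Steady drag of about 2 N: the tray is following. I'll keep going to the stop, which I expect near depth -32.

```bash
S(){ python3 chk.py; }
python3 -m jog '[[[0,-0.06,0,0,0],[0,-0.06,0,0,0],[0,-0.06,0,0,0]]]' >/dev/null; S && python3 -m jog '[[[0,-0.06,0,0,0],[0,-0.06,0,0,0],[0,-0.06,0,0,0]]]' >/dev/null && S && python3 -m jog '[[[0,-0.06,0,0,0],[0,-0.06,0,0,0],[0,-0.06,0,0,0]]]' >/dev/null && S && python3 -m jog '[[[0,-0.06,0,0,0],[0,-0.06,0,0,0],[0,-0.06,0,0,0]]]' >/dev/null && S && python3 -m jog '[[[0,-0.06,0,0,0],[0,-0.06,0,0,0]]]' >/dev/null && S && python3 -m jog '[[[0,-0.04,0,0,0],[0,-0.04,0,0,0]]]' >/dev/null && S && python3 -m jog '[[[0,-0.04,0,0,0]]]' >/dev/null && S && python3 -m jog '[[[0,-0.04,0,0,0]]]' >/dev/null && S
```

```text
t18.32 tip depth 6.1 left -34.3 z 75.9 | F in 2.24 left 0.59 up 0.46 Mz 0.059
t18.70 tip depth -1.2 left -34.3 z 75.9 | F in 1.73 left 0.91 up -0.19 Mz 0.045
t19.07 tip depth -8.4 left -34.3 z 75.8 | F in 2.25 left -0.13 up 0.15 Mz 0.109
t19.45 tip depth -15.6 left -34.3 z 75.8 | F in 1.73 left 0.59 up 0.35 Mz 0.075
t19.70 tip depth -20.4 left -34.3 z 75.8 | F in 1.47 left 0.77 up 0.94 Mz 0.092
t19.95 tip depth -23.5 left -34.4 z 75.8 | F in 1.05 left 0.41 up -0.21 Mz 0.090
t20.07 tip depth -25.1 left -34.3 z 75.8 | F in 2.69 left 1.64 up 1.04 Mz 0.085
t20.20 tip depth -26.7 left -34.3 z 75.8 | F in 1.84 left -0.05 up 0.38 Mz 0.077
```

```bash
S(){ python3 chk.py; }
python3 -m jog '[[[0,-0.03,0,0,0]]]' >/dev/null; S && python3 -m jog '[[[0,-0.03,0,0,0]]]' >/dev/null && S && python3 -m jog '[[[0,-0.03,0,0,0]]]' >/dev/null && S && python3 -m jog '[[[0,-0.03,0,0,0]]]' >/dev/null && S && python3 -m jog '[[[0,-0.03,0,0,0]]]' >/dev/null && S && python3 -m jog '[[[0,-0.03,0,0,0]]]' >/dev/null && S && python3 -m jog '[[[0,-0.03,0,0,0]]]' >/dev/null && S && python3 -m jog '[[[0,-0.03,0,0,0]]]' >/dev/null && S
```

```text
t20.32 tip depth -27.9 left -34.4 z 75.8 | F in 2.09 left 0.11 up -0.45 Mz 0.103
t20.45 tip depth -29.1 left -34.3 z 75.8 | F in 1.73 left 1.45 up -0.02 Mz 0.122
```

```bash
sed -i 's/>.12 or/>.3 or/' chk.py
S(){ python3 chk.py; }
python3 -m jog '[[[0,-0.03,0,0,0]]]' >/dev/null; S && python3 -m jog '[[[0,-0.03,0,0,0]]]' >/dev/null && S && python3 -m jog '[[[0,-0.03,0,0,0]]]' >/dev/null && S && python3 -m jog '[[[0,-0.03,0,0,0]]]' >/dev/null && S && python3 -m jog '[[[0,-0.03,0,0,0]]]' >/dev/null && S && python3 -m jog '[[[0,-0.03,0,0,0]]]' >/dev/null && S && python3 -m jog '[[[0,-0.03,0,0,0]]]' >/dev/null && S && python3 -m jog '[[[0,-0.03,0,0,0]]]' >/dev/null && S
```

```text
t20.57 tip depth -30.3 left -34.3 z 75.8 | F in 2.06 left 0.30 up -0.34 Mz 0.081
t20.70 tip depth -31.5 left -34.3 z 75.8 | F in 2.28 left 1.24 up 0.76 Mz 0.103
t20.82 tip depth -31.9 left -34.3 z 76.1 | F in 5.98 left 0.48 up -1.37 Mz 0.149
```

The force rise comes at depth -31.9, as predicted for the stop. Next I move the prong to mid-hole, lower it and withdraw.

```bash
S(){ python3 chk.py; }
python3 -m jog '[[[0,0.1,0,0,0],[0,0.11,0,0,0],[0,0,0,0,0]]]' >/dev/null; S && python3 -m jog '[[[0,0,0,0.1,0],[0,0,0,0.1,0],[0,0,0,0,0]]]' >/dev/null; S && python3 -m jog '[[[0,0,0,0.15,0],[0,0,0,0.15,0],[0,0,0,0.15,0],[0,0,0,0,0]]]' >/dev/null; S
python3 - <<'E'
from h import *
im,d=eyes.get_image("top"); cv2.imwrite("pics/t4.png",cv2.resize(im[150:300,280:460],None,fx=4,fy=4)[:,:,::-1])
rel(.458-.131*0+.0,.188,.09,28.6)
E
```

```text
t21.20 tip depth -24.4 left -34.5 z 75.6 | F in -0.59 left -0.26 up 0.28 Mz -0.005
t21.57 tip depth -24.8 left -34.3 z 67.3 | F in -0.23 left -1.70 up -0.52 Mz 0.002
t22.07 tip depth -24.8 left -34.2 z 49.2 | F in -0.35 left -0.06 up 0.17 Mz 0.046
t 22.12 pos [ 0.4445 -0.095   0.021 ] yaw -4.08 tilt 0.04 F [-0.71 -0.17 -1.54] w 0.268  -> units [-0.169 -7.081 -1.723] turn -6.54
```

View pics/t4.png

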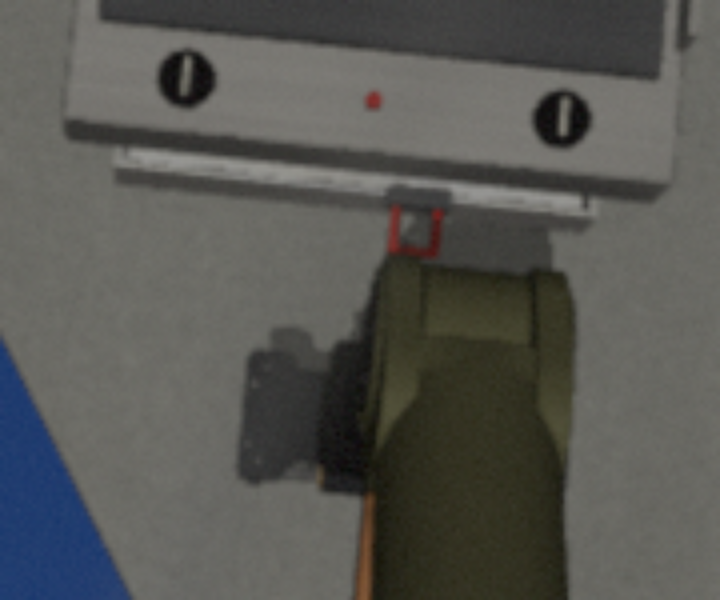

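The tray is out (white strip in front of the ledge) and its red eye is visible at crop (416,230), with the hook below and free. I'll slide left while low, then rise and return to the mat.

```bash
python3 -m jog '[[[0,-0.2,0,0,0],[0,-0.1,-0.4,0,0],[0,0,-0.6,0,0],[0,0,-0.8,0,0],[0,0,-0.8,-0.3,0],[0,0,-0.8,-0.4,0],[0,0,-0.8,-0.4,0],[0,0,-0.8,-0.2,0],[0,0,-0.8,0,0],[0,0,-0.7,0,0]]]'; python3 -m jog '[[[0,0,-0.4,0,-0.9],[0,0.2,-0.3,0,-0.95],[0,0.2,0,0,-0.95],[0,0.1,0,0,-0.95],[0,0,0,0,-0.95],[0,0,0,0,-0.95],[0,0,0,0,-0.9],[0,0,0,0,0]]]' >/dev/null; python3 -c "from h import *; rel(.470,.195,.0075,28.6)"
```

```text
time: 23.38
position: [0.4506, 0.1674, 0.0737]
tool_rot: [3.14, -0.11, 0.001]
ft_force: [0.5, 0.4, -1.7]
grip_width: 0.268
t 24.38 pos [0.4719 0.1943 0.0732] yaw 28.71 tilt 0.04 F [-0.44 -0.01 -1.67] w 0.271  -> units [-0.033 -0.038  1.642] turn 0.02
```

```bash
python3 -m jog '[[[0,0,0,0.5,0],[0,0,0,0.5,0],[0,0,0,0.4,0],[0,0,0,0.15,0],[0,0,0,0.06,0],[0,0,0,0,0]]]' >/dev/null; python3 -c "from h import *; rel(.470,.195,.0065,28.6)"; python3 -m jog '[[[0,0,0,0.03,0],[0,0,0,0,0]]]' >/dev/null; python3 -c "from h import *; rel(.470,.195,.0065,28.6)"
```

```text
t 25.12 pos [0.4726 0.1948 0.0091] yaw 28.66 tilt 0.03 F [-0.68 -1.12 -1.65] w 0.268  -> units [-0.053 -0.036  0.066] turn 0.01
t 25.38 pos [0.4726 0.1945 0.008 ] yaw 28.65 tilt 0.04 F [-0.83  0.79 -2.64] w 0.274  -> units [-0.05  -0.041  0.038] turn 0.01
```

```bash
python3 -m jog '[[[0,0,0,0.03,0],[0,0,0,0,0]]]' >/dev/null; python3 -c "from h import *; rel(.470,.195,.0065,28.6)"; python3 -m jog '[[[0.35,0,0,0,0],[0.4,0,0,0,0],[0.5,0,0,0,0],[1,0,0,0,0],[1,0,0,0,0],[1,0,0,0,0],[1,0,0,0,0]]]'; python3 -m jog '[[[1,0,0,-0.2,0],[1,0,0,-0.5,0],[1,0,0,-0.8,0],[1,0,0,-0.8,0],[1,0,0,-0.8,0],[1,0,0,-0.8,0]]]'
```

```text
t 25.62 pos [0.4725 0.1945 0.0066] yaw 28.66 tilt 0.02 F [-0.51  0.07 -1.33] w 0.275  -> units [-0.048 -0.04   0.003] turn 0.01
time: 26.5
position: [0.4723, 0.1945, 0.0065]
tool_rot: [3.044, 0.778, -0.0]
ft_force: [0.2, 0.4, -0.5]
grip_width: 0.87
time: 27.25
position: [0.4724, 0.1949, 0.1652]
tool_rot: [3.043, 0.778, 0.003]
ft_force: [-0.4, 0.5, -0.5]
grip_width: 0.996
```

```bash
python3 -m jog '[[[1,0,0,-0.8,0],[1,0,0,-0.6,0],[1,-0.45,0.85,0,0],[1,-0.45,0.85,0,0],[1,-0.45,0.85,0,0],[1,-0.45,0.85,0,0],[1,-0.45,0.85,0,0],[1,-0.45,0.85,0,0],[1,-0.4,0.8,0,0],[1,0,0,0,0]]]'
python3 - <<'E'
from h import *
im,d=eyes.get_image("top"); cv2.imwrite("pics/t5.png",im[:,:,::-1])
hsv=cv2.cvtColor(im,cv2.COLOR_RGB2HSV); b=cv2.inRange(hsv,(3,90,40),(20,255,255)); q=np.zeros_like(b);q[190:310,235:310]=b[190:310,235:310]
k=max(cv2.findContours(q,0,2)[0],key=cv2.contourArea).reshape(-1,2)
(c,_,a)=r=cv2.minAreaRect((onz("top",k,0.026)[:,:2]*1000).astype(np.float32)); print(r)
g=np.array(c)+24*np.array([np.cos(np.radians(28.7)),np.sin(np.radians(28.7))]); print("grip",g,"dist to mat mid",np.hypot(*(g-[458,188.4])))
E
```

```text
time: 28.5
position: [0.4766, -0.0749, 0.2198]
tool_rot: [3.045, 0.77, 0.002]
ft_force: [0.5, 0.3, 0.1]
grip_width: 0.997
((439.2197570800781, 175.71966552734375), (124.94171142578125, 22.283042907714844), 27.626176834106445)
grip [460.27126501 187.24502947] dist to mat mid 2.548058412913116
```

View pics/t5.png

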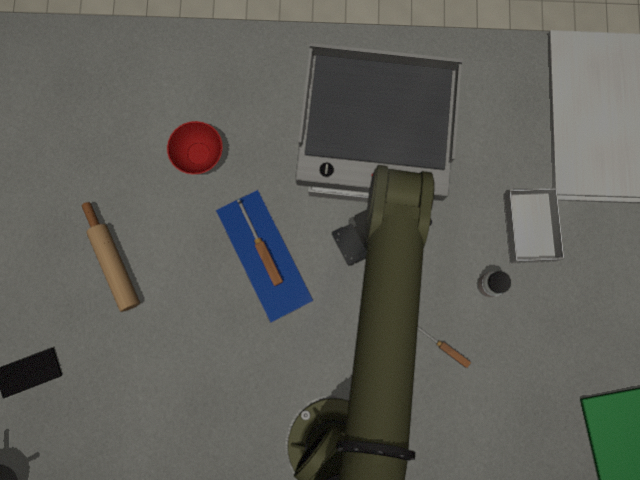

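The rod lies on the mat, with its handle at (268,262) and tip at (240,201). The tray front still shows at (335,192), the bystanders are in place and the hand is clear.

```bash
python3 -c "from bench import job; print(job.close_job())"
```

```text
the job is handed in; nothing more can be done
None
```

The tray is drawn out to its stop, and the hooked rod is back on the blue mat. The job was handed in at about 28.5 s of the 72 s allowed; no verdict was reported.

- **Finding the eye:** I swept the hook sideways under the ledge and touched the eye's left side. That first touch read about 6 N sideways, a little over the 5 N advised. A lighter second touch put the eye about 35 mm right of the middle.
- **Drawing the tray:** The prong went up through the hole without contact. The tray then followed with a steady drag of about 2 N. The force rose to about 6 N at the depth expected for the stop. The hook came free cleanly, and the picture afterwards showed the tray front and the red eye out in front of the ledge.
- **Final checks:** The rod's grip point measured about 3 mm from the middle of the mat. The gripper was open and clear of everything, and the bowl, foil tray, jar and rolling pin looked unmoved.
- **A disagreement:** The scene camera put the held rod about 6 mm to one side of the gripper's centre. I took this as camera error, and the touches bore that out.
- **Not measured:** I could not read the tray joint directly. That it is at the stop rests on the force rise, the matching depth and the picture.

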